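# Screw a hose elbow into the coupling in the vice

### The arm

A 6-joint arm with a two-finger parallel gripper is mounted at the origin on the work surface. World frame = base frame: x ahead of the robot, y to its left, z up, the work surface at z = 0. Lengths are in m, angles in degrees, forces in N, time in s.
With the tool pointing down it reaches from about 0.35 to 0.95 m from the base axis. Payload 17.4 kg.
Tool frame: the origin (TCP) lies midway between the tips of the shut fingers; the grasp point (between the pads) lies grip_depth behind it (grip_depth is the distance from the TCP to the grasp point, in m); z points along the fingers, y is the line along which they close (so a half turn about z gives the same grasp; the last joint's range is limited). The gripper opens to 93 mm and grips with 3 to 60 N. Pads are 15 mm wide; open, the fingers measure 128 mm over their backs; the gripper's body (75 mm by 188 mm) begins 65 mm behind the grasp point.
Start: joints at [69.053, 6.646, 82.598, -0, 90.757, -2.166], TCP at [0.217, 0.639, 0.197] pointing down, gripper open.
Joint ranges: [-162.19, 162.19], [-47.58, 125.68], [4.15, 143.07], [-65.23, 245.23], [0.69, 171.88], [-170.13, 170.13]. Speed limits (degrees/s): [108.29, 108.29, 127.2, 180, 180, 180].

### API

Orientations are given as [roll, pitch, yaw] about the fixed x, y, z axes, in that order (R = Rz(yaw) Ry(pitch) Rx(roll)).
In Python, from rig import get_obs, read_camera, get_calibration, close_job, trace, spot_point, grip_depth gives the robot as it stands.
- The arm moves only by the shell command python3 -m crank 'ROWS' [FORCE]. ROWS is JSON, a list of rows, each an object of numbers: "dx", "dy", "dz": the shift along the tool's x, y, z in cm; "wx", "wy", "wz": the turn, a rotation vector about the tool's x, y, z in degrees; "claw": the opening, from -1 (shut) to 1 (fully open). In form: [{"dx": .., "dy": .., "dz": .., "wx": .., "wy": .., "wz": .., "claw": ..}, ...]. A call has 1 to 20 rows; each row is the pose to reach, as a shift and turn from the pose commanded when the call began, along the tool's axes at that moment; what a row does not reach only later rows make up. A row lasts 1/10 s, in which the tool goes at most 50 mm and 8.59 degrees, less where a joint would pass 70% of its speed; a pose out of reach is approached as far as the arm can. A call with a gripper value outside its range is refused whole. The fingers move at their own pace and stop on an object; FORCE is the grip in N (left out, the last holds). Time passes only in rows, so rows that repeat a pose let the fingers close. It gives the time, the measured TCP pose, the force, the opening and the grip force at its end, in the units of the state.
- get_obs(): the state, without advancing time (a new reading comes with each control period).
- read_camera(name): name is "scene" or "top" or "wrist"; returns the picture (420x560x3 uint8, red, green, blue); there is no depth.
- get_calibration(name): a dict with "fx", "fy", "cx", "cy" (pixels), "extrinsics" (4x4, takes a point from world to camera coordinates). Camera axes: x right, y down, z forward; pixel columns grow to the right and rows downward; lengths in m; the calibration is good to about 2 mm. A picture is of the moment at which its call begins: read the wrist's pose just before it. get_calibration takes no time and is no camera call; for the wrist camera it gives the pose at the moment of the call.
- close_job(): hands the job in; it is judged then, once.
Trained networks look in the newest picture that a camera, given by its name, has taken for a name from the list of things; names that differ only in an ending like _2 or _b are one class to them, and where a whole thing is asked for, a point or a joint stands for the part that bears it (a point fixed in the world has none). Each returns a list of dicts, best first, with "conf" (0 to 1); they miss things now and then, are a little off and sometimes report something else, mostly with a low value. They report only what shows in the picture. A call takes as long as a camera call. They do not tell look-alikes from the thing itself.
- trace(target, camera): "region" (420x560 bool, what is visible of it) and "location" ([column, row] in pixels, amid what is visible of it).
- spot_point(target, camera): "location" ([column, row] in pixels: a listed point, or the origin of a listed thing).
The state is a dict: "time_s": time; "q": joint angles; "qd": joint speeds; "joint_torque": joint torques, N m; "eef_pos": TCP position; "tool_rot": TCP orientation; "contact_force": force on the tool from outside, world axes, zero at the start; "wrist_torque": the same for the moment, N m; "width": finger opening in m; "gripper_force": force on a finger pad.
Only numpy, scipy, OpenCV 4.12 (cv2) and the standard library are available. Lean on these libraries where they do the work, as an engineer would, in place of code of your own. Each camera call takes 0.05 s, during which the arm holds its last target. There are 200 camera calls.

### The job

Take the brass elbow out of the wooden stand and screw it clockwise into the brass coupling held in the bench vice, feeling for the start of the thread and using only gentle force, until the rubber washer resists and is pinched. Stop when the elbow's hose arm points straight out along the vice's screw, towards its T-handle, and let go. Leave the straight fitting and the other things on the bench where they are.

Things in the scene. Friction and masses are not known exactly. Their poses are not given: they have to be found in the camera images.
- elbow: Loose brass hose elbow, about 150 g, starting upright in one of the stand's two holes. Origin: centre of the underside of its round flange (44 mm diameter, 4 mm thick), which rests on the stand's top. Own z: up along the spigot's axis; own x: along the level hose arm. On the flange stands the grip block; below it a spigot, 20 mm diameter, 24 mm long, its lowest 6 mm tapering to 13 mm.
- elbow_grip (a point): Centre of the elbow's grip block, 21 mm above the elbow's origin, elbow's axes. The block is 26 mm (x) by 22 mm (y) and 34 mm high, from 4 to 38 mm above the origin: grip it across its 22 mm (along y), keeping the fingertips above the flange.
- elbow_tip (a point): Centre of the end of the elbow's hose arm, 53 mm along own x and 16 mm above the elbow's origin. The arm is 13 mm in diameter (barbs 17 mm) and leaves the grip block at x = 13 mm.
- elbow_lug (a point): Centre line of the elbow's two thread lugs, on its axis, 11 mm below the elbow's origin. The lugs are 5 mm wide and high, flat below and round above, and stick out of the spigot at own +y and -y to 16 mm from the axis.
- vice: Grey bench vice fixed to the bench, origin under it on the bench, z up. Its screw and T-handle point to own -x (screw 48 mm up, T-handle 90 mm long, 125 mm out). Jaws 70 mm wide along y, tops 70 mm up, from 27 to 51 mm either side of the origin along x. They hold an upright round brass coupling, 52 mm in diameter, open at the top, its axis through the origin.
- mouth (a point): On the coupling's axis, 105 mm above the bench, at the height of the uncompressed washer's top; vice's axes. From 4.5 mm below are two opposite helical thread ribs with a flat top (clear diameter between them 23 mm, bore 34 mm). Lugs on top of the ribs: elbow's origin 9 mm above this point. Dropped through the two gaps (6.4 mm wide) between the ribs: origin at this point.
- aim (a point): Where the end of the elbow's arm belongs at the finish, seen from above: 53 mm from the coupling's axis along the vice's own -x; 119 mm above the bench.
- thread (a point): On the coupling's axis, 8 mm below the mouth; vice's axes. The lugs drop in with the arm 68 degrees counterclockwise (from above) of the final direction, give or take 20 degrees that no pose tells: start clockwise of it, press lightly on the ribs, turn counterclockwise until it drops. It also drops half a turn away but then cannot finish right.
- washer: Rubber washer on the coupling, 47/35 mm, origin at the centre of its top, pushes up 1.9 N per mm, sinks 4.5 mm at most. From 20 degrees clockwise of the drop the ribs pull the elbow down 3.3 mm per rad against it; torque rises to about 0.15 N m. The thread ends 100 degrees past the drop. Friction holds it when released. The elbow must not be forced with over 25 N.
- rack: Wooden stand block fixed to the bench, 75 mm (x) by 165 mm (y) by 45 mm high, origin under its centre; two through holes of 36 mm diameter at y = -42 and +42 mm, one holding the elbow, the other the straight fitting.
- straight: Loose straight brass hose fitting, to be left alone: flange and spigot like the elbow's (origin likewise), a 25 mm hexagon and an upright hose barb, its top 50 mm above the origin; in the stand's other hole.
- mug: White mug, 76 mm across, 85 mm high, origin under its centre; bystander.
- jar: Small glass jar, 56 mm across, 60 mm high, origin under its centre; bystander.
- hammer: Hammer lying on the bench, bystander.
Mind the look-alikes: they are no part of the job. Leave any pink look-alike of the elbow alone.

How it is judged (in metres and radians):
On the way, in this order (a step that is already met when the one before it is completed fails the run):
1. the elbow's spigot has dropped into the coupling: flange less than 4 mm above the washer's rest height (z of elbow in the frame of mouth below 0.004 m and horizontal distance between elbow and mouth below 0.005 m), for 0.1 s.
2. the elbow is screwed down on the washer with its arm at the set angle (z of elbow in the frame of mouth below -0.0008 m and horizontal distance between elbow_tip and aim below 0.012 m and contact force between elbow and washer above 2.5 N), for 0.2 s.
At the end, for the whole second after the job is handed in: Elbow at rest, upright (0.1 rad), axis within 4 mm of the coupling's, flange at least 0.8 mm below the washer's rest height and pinching the washer with over 2.5 N after release; arm end within 12 mm (about 13 degrees), seen from above, of the aim point along the vice's screw (all of step 2 and horizontal distance between elbow and mouth below 0.004 m and angle between elbow's own z axis and vertical below 0.1 rad and linear speed of elbow below 0.02 m/s); the robot touches nothing.
It fails at once if the elbow is forced against the coupling, washer or vice with more than 25 N (contact force between elbow and vice above 25 N).
It fails at once if the straight fitting, mug, jar or hammer is moved by more than 20 mm (distance of any of straight, mug, jar, hammer from where it was at the start of the episode above 0.02 m).
It also fails if it takes over 72 s, if anything falls off the work surface, if the arm or the gripper's body presses on something with over 40 N, if the wrist force passes 120 N, or if a joint passes its speed limit or range.

## Working session

There is one attempt and no reset: what is moved stays moved. The work goes in short steps, Python scripts to look and compute and a shell command to move; the robot and the scene stay as the last step left them, time stands still between calls to the robot, and variables do not carry over. Pictures are saved under pics/ and viewed, at most 10 in all, crops included, and the job is handed in when it is done.

```bash
ls; mkdir -p pics; cat > h.py <<'E'
import numpy as np, cv2
from scipy.spatial.transform import Rotation as R
from rig import *
def save(cam,name):
    im=read_camera(cam); cv2.imwrite(f'pics/{name}.png',im[:,:,::-1]); return im
def P(cam):
    c=get_calibration(cam);E=np.array(c['extrinsics']);K=np.array([[c['fx'],0,c['cx']],[0,c['fy'],c['cy']],[0,0,1]])
    return K@E[:3]
def tri(Ps,uv):
    A=[]
    for p,(u,v) in zip(Ps,uv): A+= [u*p[2]-p[0], v*p[2]-p[1]]
    x=np.linalg.svd(np.array(A))[2][-1]; X=x[:3]/x[3]
    return X,[np.round(proj(p,X)-np.array(q),1).tolist() for p,q in zip(Ps,uv)]
def proj(p,X):
    y=p@np.append(X,1); return y[:2]/y[2]
def onz(p,uv,z):
    A=np.array([uv[0]*p[2]-p[0],uv[1]*p[2]-p[1]])
    return np.append(np.linalg.solve(A[:,:2],-(A[:,2]*z+A[:,3])),z)
def tool():
    o=get_obs();return o,R.from_euler('xyz',o['tool_rot'],degrees=True)
E
python3 - <<'E'
from h import *
a=save('scene','s0');b=save('top','t0')
cv2.imwrite('pics/st0.png',cv2.resize(np.vstack([a,b]),None,fx=.71,fy=.71)[:,:,::-1])
o=get_obs();print(o['time_s'],o['eef_pos'],o['tool_rot'],grip_depth)
for cam in('scene','top'):
  p=P(cam)
  for t in 'elbow elbow_grip elbow_tip vice mouth aim rack straight mug jar'.split():
    print(cam,t,[(np.round(d['location']).tolist(),round(d['conf'],2)) for d in spot_point(t,cam)][:4])
E
```

```text
pics
0.1 [0.21726113 0.63887514 0.19632574] [-1.79944857e+02 -1.75772975e-03  1.61217716e+02] 0.0188
scene elbow [([134.0, 239.0], 0.78)]
scene elbow_grip [([178.0, 198.0], 0.74), ([133.0, 235.0], 0.7)]
scene elbow_tip [([197.0, 184.0], 0.83), ([118.0, 220.0], 0.58)]
scene vice [([311.0, 204.0], 0.73), ([200.0, 209.0], 0.63), ([320.0, 169.0], 0.24)]
scene mouth [([319.0, 170.0], 0.89)]
scene aim [([311.0, 148.0], 0.59), ([175.0, 204.0], 0.43)]
scene rack [([200.0, 209.0], 0.56)]
scene straight [([215.0, 190.0], 0.55)]
scene mug [([327.0, 282.0], 0.74)]
scene jar [([229.0, 315.0], 0.56)]
top elbow [([362.0, 277.0], 0.92), ([420.0, 259.0], 0.73)]
top elbow_grip [([370.0, 277.0], 0.83), ([421.0, 259.0], 0.66), ([341.0, 284.0], 0.49)]
top elbow_tip [([431.0, 290.0], 0.97), ([337.0, 287.0], 0.69)]
top vice [([219.0, 224.0], 0.88)]
top mouth [([207.0, 216.0], 0.85)]
top aim [([202.0, 244.0], 0.78)]
top rack [([341.0, 279.0], 0.61)]
top straight [([321.0, 278.0], 0.63), ([209.0, 216.0], 0.41)]
top mug [([260.0, 133.0], 0.98)]
top jar [([356.0, 152.0], 0.56)]
```

View pics/st0.png

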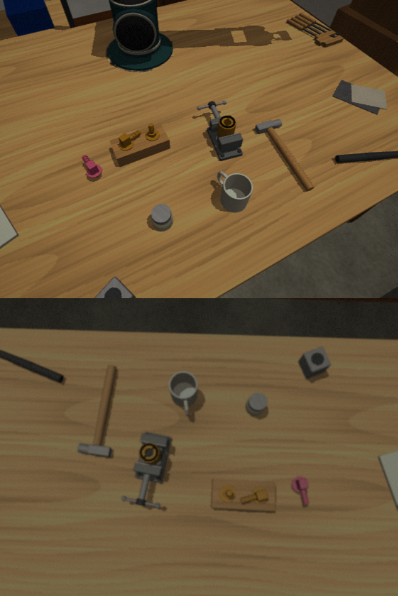

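The pictures show three candidates. The brass elbow is in the stand, with its block at top (370,277), scene (178,198) and its arm towards top (340,284). The pink look-alike is at top (420,259), scene (133,235). The straight fitting is at top (321,278), scene (215,190). I choose the brass elbow. The vice's coupling is at top (208,216), with the T-handle towards top (200,287).

```bash
python3 - <<'E'
from h import *
ps,pt=P('scene'),P('top')
for n,a,b in [('grip',(178,198),(370,277)),('tip',(197,184),(337,287)),('mouth',(319,170),(207,216)),('straight',(215,190),(321,278)),('vice',(311,204),(219,224))]:
    X,r=tri([ps,pt],[a,b]);print(n,X.round(4),r)
for n,z,b in [('grip',.066,(370,277)),('tip',.061,(341,284)),('mouth',.105,(207,216)),('straight',.07,(321,278)),('rack',0.,(341,279)),('aim',.119,(202,244)),('thandle',.048,(200,287)),('mug',0.,(260,133)),('jar',0,(356,152))]:
    print(n,onz(pt,b,z).round(3))
im=cv2.imread('pics/t0.png');cv2.imwrite('pics/c0.png',cv2.resize(im[180:320,170:450],None,fx=2.8,fy=2.8,interpolation=2))
c=get_calibration('wrist');E=np.array(c['extrinsics']);o,r=tool()
T=np.eye(4);T[:3,:3]=r.as_matrix();T[:3,3]=o['eef_pos'];print((E@T).round(3),c['fx']); print(E@np.append(o['eef_pos'],1))
E
```

```text
grip [ 0.4861 -0.2241  0.0662] [[-2.7, 0.1], [-1.8, -0.6]]
tip [ 0.4654 -0.1689  0.0595] [[0.3, -0.0], [0.2, 0.1]]
mouth [0.5811 0.066  0.1053] [[1.8, -0.2], [1.1, 0.6]]
straight [ 0.4818 -0.1393  0.0403] [[-1.2, 0.1], [-0.8, -0.3]]
vice [ 0.582   0.0583 -0.0086] [[1.3, -0.1], [0.8, 0.4]]
grip [ 0.485 -0.227  0.066]
tip [ 0.471 -0.176  0.061]
mouth [0.582 0.068 0.105]
straight [ 0.481 -0.138  0.07 ]
rack [ 0.481 -0.183  0.   ]
aim [0.531 0.072 0.119]
thandle [0.458 0.082 0.048]
mug [ 0.771 -0.015  0.   ]
jar [ 0.737 -0.211  0.   ]
[[ 0.     1.     0.     0.001]
 [-0.96   0.    -0.278  0.022]
 [-0.278 -0.     0.96   0.203]
 [ 0.     0.     0.     1.   ]] 361.13305857064194
[0.00107137 0.02154344 0.203279   1.        ]
```

View pics/c0.png

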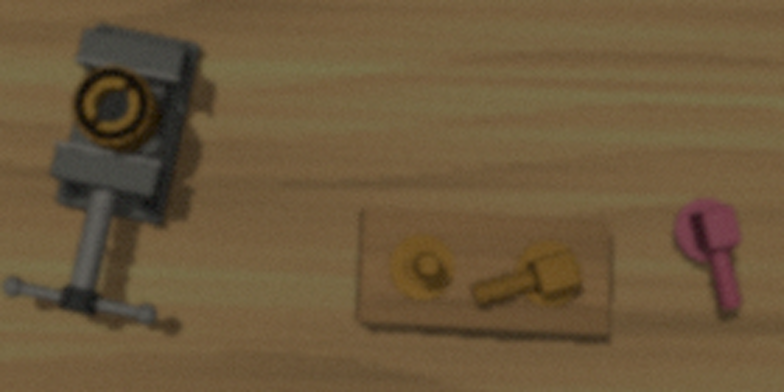

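The crop confirms the choice: the brass elbow's block is at crop (555,270) and its arm ends at (475,293). The pink one at (710,230) is separate, and the straight fitting is at (425,265). Next I move the wrist camera over the elbow.

```bash
python3 -m crank '[{"dx":-53,"dy":-73,"wz":150},{"dx":-53,"dy":-73,"wz":150},{"dx":-53,"dy":-73,"wz":150},{"dx":-53,"dy":-73,"wz":150},{"dx":-53,"dy":-73,"wz":150},{"dx":-53,"dy":-73,"wz":150},{"dx":-53,"dy":-73,"wz":150},{"dx":-53,"dy":-73,"wz":150},{"dx":-53,"dy":-73,"wz":150},{"dx":-53,"dy":-73,"wz":150},{"dx":-53,"dy":-73,"wz":150},{"dx":-53,"dy":-73,"wz":150},{"dx":-53,"dy":-73,"wz":150},{"dx":-53,"dy":-73,"wz":150},{"dx":-53,"dy":-73,"wz":150},{"dx":-53,"dy":-73,"wz":150},{"dx":-53,"dy":-73,"wz":150},{"dx":-53,"dy":-73,"wz":150},{"dx":-53,"dy":-73,"wz":150},{"dx":-53,"dy":-73,"wz":150}]'
python3 -c "
from h import *
o=get_obs();print(o['q'],o['tool_rot'],o['eef_pos'])"
```

```text
[ 6.90537922e+01  6.64481273e+00  8.25979931e+01 -8.96957572e-04
  9.07557523e+01 -2.16550530e+00] [1.79998593e+02 9.50724101e-04 1.61219286e+02] [0.21732613 0.63906278 0.19695946]invalid input at $[0]: expected keys dx, dy, dz, wx, wy, wz, claw
```

```bash
python3 -m crank '[{"dx":-53,"dy":-73,"dz":0,"wx":0,"wy":0,"wz":150,"claw":1},{"dx":-53,"dy":-73,"dz":0,"wx":0,"wy":0,"wz":150,"claw":1},{"dx":-53,"dy":-73,"dz":0,"wx":0,"wy":0,"wz":150,"claw":1},{"dx":-53,"dy":-73,"dz":0,"wx":0,"wy":0,"wz":150,"claw":1},{"dx":-53,"dy":-73,"dz":0,"wx":0,"wy":0,"wz":150,"claw":1},{"dx":-53,"dy":-73,"dz":0,"wx":0,"wy":0,"wz":150,"claw":1},{"dx":-53,"dy":-73,"dz":0,"wx":0,"wy":0,"wz":150,"claw":1},{"dx":-53,"dy":-73,"dz":0,"wx":0,"wy":0,"wz":150,"claw":1},{"dx":-53,"dy":-73,"dz":0,"wx":0,"wy":0,"wz":150,"claw":1},{"dx":-53,"dy":-73,"dz":0,"wx":0,"wy":0,"wz":150,"claw":1},{"dx":-53,"dy":-73,"dz":0,"wx":0,"wy":0,"wz":150,"claw":1},{"dx":-53,"dy":-73,"dz":0,"wx":0,"wy":0,"wz":150,"claw":1},{"dx":-53,"dy":-73,"dz":0,"wx":0,"wy":0,"wz":150,"claw":1},{"dx":-53,"dy":-73,"dz":0,"wx":0,"wy":0,"wz":150,"claw":1},{"dx":-53,"dy":-73,"dz":0,"wx":0,"wy":0,"wz":150,"claw":1},{"dx":-53,"dy":-73,"dz":0,"wx":0,"wy":0,"wz":150,"claw":1},{"dx":-53,"dy":-73,"dz":0,"wx":0,"wy":0,"wz":150,"claw":1},{"dx":-53,"dy":-73,"dz":0,"wx":0,"wy":0,"wz":150,"claw":1},{"dx":-53,"dy":-73,"dz":0,"wx":0,"wy":0,"wz":150,"claw":1},{"dx":-53,"dy":-73,"dz":0,"wx":0,"wy":0,"wz":150,"claw":1}]'
python3 -c "
from h import *
o=get_obs();print(o['q'].round(1),o['tool_rot'],o['eef_pos'])"
```

```text
time_s: 3.1
eef_pos: [0.4839, -0.2234, 0.1964]
tool_rot: [-179.9, 0.0, 11.1]
contact_force: [-0.6, 0.4, -0.4]
width: 0.0932
gripper_force: 0.0
[-27.5 -11.2  99.9   0.   91.3  51.3] [-1.79949440e+02  4.95114246e-02  1.11467388e+01] [ 0.48392312 -0.22341613  0.19644726]
```

```bash
cat > look.py <<'E'
import sys,json
from h import *
name,ts=sys.argv[1],sys.argv[2].split(',')
p=P('wrist');im=save('wrist',name);out={'P':p.tolist()}
for t in ts:
    l=[(np.round(d['location'],1).tolist(),round(d['conf'],2)) for d in spot_point(t,'wrist')][:3];out[t]=l;print(t,l)
json.dump(out,open(name+'.json','w'));o=get_obs();print(o['time_s'],o['eef_pos'],o['tool_rot'])
E
python3 look.py wA elbow,elbow_grip,elbow_tip,straight,rack
python3 -m crank '[{"dx":0,"dy":0,"dz":0,"wx":0,"wy":0,"wz":86,"claw":1},{"dx":0,"dy":0,"dz":0,"wx":0,"wy":0,"wz":86,"claw":1},{"dx":0,"dy":0,"dz":0,"wx":0,"wy":0,"wz":86,"claw":1},{"dx":0,"dy":0,"dz":0,"wx":0,"wy":0,"wz":86,"claw":1},{"dx":0,"dy":0,"dz":0,"wx":0,"wy":0,"wz":86,"claw":1},{"dx":0,"dy":0,"dz":0,"wx":0,"wy":0,"wz":86,"claw":1},{"dx":0,"dy":0,"dz":0,"wx":0,"wy":0,"wz":86,"claw":1},{"dx":0,"dy":0,"dz":0,"wx":0,"wy":0,"wz":86,"claw":1},{"dx":0,"dy":0,"dz":0,"wx":0,"wy":0,"wz":86,"claw":1},{"dx":0,"dy":0,"dz":0,"wx":0,"wy":0,"wz":86,"claw":1},{"dx":0,"dy":0,"dz":0,"wx":0,"wy":0,"wz":86,"claw":1},{"dx":0,"dy":0,"dz":0,"wx":0,"wy":0,"wz":86,"claw":1}]'
python3 look.py wB elbow,elbow_grip,elbow_tip,straight,rack
python3 - <<'E'
from h import *
import json
A,B=json.load(open('wA.json')),json.load(open('wB.json'));ps,pt=P('scene'),P('top')
for t in 'elbow','elbow_grip','elbow_tip','straight','rack':
    if A[t] and B[t]: X,r=tri([np.array(A['P']),np.array(B['P'])],[A[t][0][0],B[t][0][0]]);print(t,X.round(4),r)
a,b=cv2.imread('pics/wA.png'),cv2.imread('pics/wB.png');cv2.imwrite('pics/wAB.png',cv2.resize(np.hstack([a,b]),(800,300)))
E
```

```text
elbow [([279.8, 186.5], 0.84), ([395.6, 173.3], 0.83)]
elbow_grip [([283.4, 190.2], 0.92), ([401.8, 176.1], 0.83)]
elbow_tip [([398.3, 228.8], 0.73), ([221.2, 196.7], 0.61)]
straight [([194.2, 169.1], 0.71)]
rack [([240.8, 170.0], 0.65)]
3.4 [ 0.4840935  -0.22171983  0.19740105] [ 1.79972497e+02 -3.78319028e-02  1.13122602e+01]
time_s: 4.6
eef_pos: [0.4841, -0.2223, 0.1972]
tool_rot: [-180.0, -0.0, -74.5]
contact_force: [0.6, 0.1, -0.4]
width: 0.093
gripper_force: 0.0
elbow [([281.5, 61.5], 0.76), ([279.5, 188.1], 0.68)]
elbow_grip [([279.8, 54.4], 0.8), ([283.0, 191.3], 0.79)]
elbow_tip [([283.6, 244.6], 0.92), ([340.0, 61.9], 0.85), ([47.5, 118.8], 0.72)]
straight [([259.7, 263.4], 0.65)]
rack [([269.8, 212.8], 0.69)]
4.9 [ 0.48407338 -0.2226584   0.19693317] [ 1.79997179e+02 -7.93045697e-04 -7.47035499e+01]
elbow [ 0.5256 -0.2624  0.3077] [[189.2, 105.5], [-129.0, 169.8]]
elbow_grip [ 0.5258 -0.2635  0.3106] [[196.3, 107.8], [-131.8, 176.5]]
elbow_tip [ 0.5083 -0.2562  0.2669] [[-18.2, 45.2], [-45.0, -24.6]]
straight [ 0.4839 -0.1399  0.0459] [[-0.3, 0.4], [-0.3, -0.4]]
rack [ 0.4845 -0.1811  0.0028] [[0.8, -0.8], [0.7, 0.8]]
```

View pics/wAB.png

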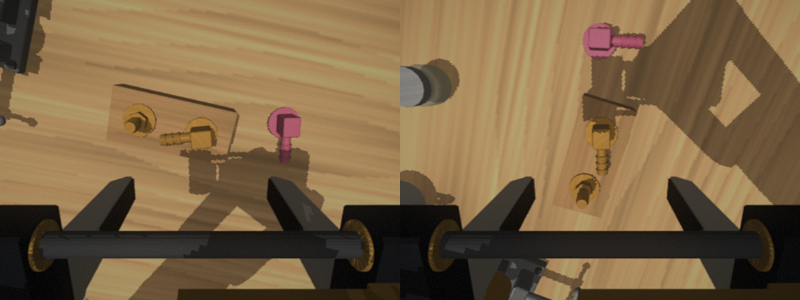

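In both wrist views the brass elbow's block is near pixel (283,190). Its tip is at (221,197) in A and (284,245) in B. The pink one is at (402,176) in A and (280,54) in B. I triangulate the matching detections.

```bash
python3 - <<'E'
from h import *
import json
A,B=json.load(open('wA.json')),json.load(open('wB.json'))
X={}
for t,i,j in ('elbow',0,1),('elbow_grip',0,1),('elbow_tip',1,0):
    X[t],r=tri([np.array(A['P']),np.array(B['P'])],[A[t][i][0],B[t][j][0]]);print(t,X[t].round(4),r)
g,e,t=X['elbow_grip'],X['elbow'],X['elbow_tip']
d=t[:2]-(g[:2]+e[:2])/2;print('yaw',np.degrees(np.arctan2(d[1],d[0])),np.hypot(*d))
# arm yaw from mask in top & wrist: block axes
o,r=tool()
yaw=np.degrees(np.arctan2(d[1],d[0]))
tgt=np.array([*(g[:2]+e[:2])/2,.069-0.0188]);print('tool delta cm to grip',(r.inv().apply(tgt-o['eef_pos'])*100).round(2),o['tool_rot'])
E
```

```text
elbow [ 0.4853 -0.223   0.0533] [[0.1, -0.1], [0.1, 0.2]]
elbow_grip [ 0.484  -0.2253  0.0677] [[-1.3, 1.5], [-1.4, -1.5]]
elbow_tip [ 0.4667 -0.1711  0.0594] [[0.3, -0.3], [0.2, 0.3]]
yaw 108.71786762488561 0.056005188273590696
tool delta cm to grip [ 0.16 -0.02 14.67] [ 1.79997179e+02 -7.93045697e-04 -7.47035499e+01]
```

```bash
python3 -m crank '[{"dx":0.2,"dy":0,"dz":4,"wx":0,"wy":0,"wz":-3,"claw":1},{"dx":0.2,"dy":0,"dz":8,"wx":0,"wy":0,"wz":-3,"claw":1},{"dx":0.2,"dy":0,"dz":11,"wx":0,"wy":0,"wz":-3,"claw":1},{"dx":0.2,"dy":0,"dz":13,"wx":0,"wy":0,"wz":-3,"claw":1},{"dx":0.2,"dy":0,"dz":14,"wx":0,"wy":0,"wz":-3,"claw":1},{"dx":0.2,"dy":0,"dz":14.3,"wx":0,"wy":0,"wz":-3,"claw":1},{"dx":0.2,"dy":0,"dz":14.3,"wx":0,"wy":0,"wz":-3,"claw":1}]' && python3 -m crank '[{"dx":0,"dy":0,"dz":0,"wx":0,"wy":0,"wz":0,"claw":-0.4},{"dx":0,"dy":0,"dz":0,"wx":0,"wy":0,"wz":0,"claw":-0.4},{"dx":0,"dy":0,"dz":0,"wx":0,"wy":0,"wz":0,"claw":-0.4},{"dx":0,"dy":0,"dz":0,"wx":0,"wy":0,"wz":0,"claw":-1},{"dx":0,"dy":0,"dz":0,"wx":0,"wy":0,"wz":0,"claw":-1},{"dx":0,"dy":0,"dz":0,"wx":0,"wy":0,"wz":0,"claw":-1},{"dx":0,"dy":0,"dz":0,"wx":0,"wy":0,"wz":0,"claw":-1},{"dx":0,"dy":0,"dz":0,"wx":0,"wy":0,"wz":0,"claw":-1},{"dx":0,"dy":0,"dz":0,"wx":0,"wy":0,"wz":0,"claw":-1},{"dx":0,"dy":0,"dz":0,"wx":0,"wy":0,"wz":0,"claw":-1}]' 40
```

```text
time_s: 5.6
eef_pos: [0.4849, -0.2248, 0.0545]
tool_rot: [-180.0, -0.0, -71.8]
contact_force: [-0.3, -0.1, -0.0]
width: 0.0931
gripper_force: 0.0
time_s: 6.6
eef_pos: [0.4846, -0.2246, 0.0539]
tool_rot: [180.0, 0.0, -71.8]
contact_force: [0.0, -0.0, -0.1]
width: 0.0217
gripper_force: 39.9
```

```bash
python3 -m crank '[{"dx":0,"dy":0,"dz":-2,"wx":0,"wy":0,"wz":0,"claw":-1},{"dx":0,"dy":0,"dz":-5,"wx":0,"wy":0,"wz":0,"claw":-1},{"dx":0,"dy":0,"dz":-9,"wx":0,"wy":0,"wz":0,"claw":-1},{"dx":0,"dy":0,"dz":-13,"wx":0,"wy":0,"wz":0,"claw":-1},{"dx":0,"dy":0,"dz":-16,"wx":0,"wy":0,"wz":0,"claw":-1},{"dx":-8,"dy":-4,"dz":-16.5,"wx":0,"wy":0,"wz":-40,"claw":-1},{"dx":-8,"dy":-4,"dz":-16.5,"wx":0,"wy":0,"wz":-40,"claw":-1},{"dx":-16,"dy":-8,"dz":-16.5,"wx":0,"wy":0,"wz":-70,"claw":-1},{"dx":-16,"dy":-8,"dz":-16.5,"wx":0,"wy":0,"wz":-70,"claw":-1},{"dx":-20,"dy":-11,"dz":-16.5,"wx":0,"wy":0,"wz":-107,"claw":-1},{"dx":-23,"dy":-12.6,"dz":-16.5,"wx":0,"wy":0,"wz":-107,"claw":-1},{"dx":-23,"dy":-12.6,"dz":-16.5,"wx":0,"wy":0,"wz":-107,"claw":-1},{"dx":-23,"dy":-12.6,"dz":-16.5,"wx":0,"wy":0,"wz":-107,"claw":-1},{"dx":-23,"dy":-12.6,"dz":-16.5,"wx":0,"wy":0,"wz":-107,"claw":-1},{"dx":-23,"dy":-12.6,"dz":-16.5,"wx":0,"wy":0,"wz":-107,"claw":-1},{"dx":-23,"dy":-12.6,"dz":-16.5,"wx":0,"wy":0,"wz":-107,"claw":-1},{"dx":-23,"dy":-12.6,"dz":-16.5,"wx":0,"wy":0,"wz":-107,"claw":-1},{"dx":-23,"dy":-12.6,"dz":-16.5,"wx":0,"wy":0,"wz":-107,"claw":-1},{"dx":-23,"dy":-12.6,"dz":-16.5,"wx":0,"wy":0,"wz":-107,"claw":-1},{"dx":-23,"dy":-12.6,"dz":-16.5,"wx":0,"wy":0,"wz":-107,"claw":-1}]'
python3 look.py wC elbow,elbow_grip,elbow_tip,mouth,vice,aim,washer
python3 -m crank '[{"dx":0,"dy":3,"dz":0,"wx":0,"wy":0,"wz":0,"claw":-1},{"dx":2,"dy":6,"dz":0,"wx":0,"wy":0,"wz":20,"claw":-1},{"dx":3,"dy":6,"dz":0,"wx":0,"wy":0,"wz":20,"claw":-1},{"dx":3,"dy":6,"dz":0,"wx":0,"wy":0,"wz":20,"claw":-1},{"dx":3,"dy":6,"dz":0,"wx":0,"wy":0,"wz":20,"claw":-1}]'
python3 look.py wD elbow,elbow_grip,elbow_tip,mouth,vice,aim,washer
python3 - <<'E'
from h import *
import json
A,B=json.load(open('wC.json')),json.load(open('wD.json'))
for t in ('mouth','vice','aim','washer'):
    if A[t] and B[t]: X,r=tri([np.array(A['P']),np.array(B['P'])],[A[t][0][0],B[t][0][0]]);print(t,X.round(4),r)
a,b=cv2.imread('pics/wC.png'),cv2.imread('pics/wD.png');cv2.imwrite('pics/wCD.png',cv2.resize(np.hstack([a,b]),(800,300)))
E
```

```text
time_s: 8.6
eef_pos: [0.5323, 0.0332, 0.2188]
tool_rot: [-180.0, 0.0, 35.1]
contact_force: [0.7, -0.3, -1.1]
width: 0.0214
gripper_force: 39.9
elbow [([512.9, 354.9], 0.9), ([281.3, 241.9], 0.68)]
elbow_grip [([523.7, 366.7], 0.7), ([280.3, 258.3], 0.68)]
elbow_tip [([501.9, 397.4], 0.76)]
mouth [([283.1, 128.8], 0.72)]
vice [([285.3, 122.6], 0.57)]
aim [([237.3, 179.8], 0.71)]
washer [([280.3, 239.7], 0.31)]
9.0 [0.53237404 0.03322256 0.21894721] [1.79999492e+02 1.58126131e-03 3.51975065e+01]
time_s: 9.5
eef_pos: [0.5917, 0.0015, 0.2186]
tool_rot: [-180.0, 0.0, 15.2]
contact_force: [0.4, 0.1, -2.6]
width: 0.0213
gripper_force: 39.9
elbow [([535.1, 309.0], 0.58), ([280.5, 244.4], 0.56)]
elbow_grip [([281.3, 259.0], 0.93), ([546.2, 319.2], 0.56), ([279.1, 237.6], 0.33)]
elbow_tip [([512.1, 101.1], 0.26)]
mouth [([205.9, 191.3], 0.86), ([280.6, 245.0], 0.42), ([511.5, 101.2], 0.36)]
vice [([206.1, 189.6], 0.72), ([229.9, 168.6], 0.62)]
aim [([181.2, 247.0], 0.86)]
washer [([211.4, 187.3], 0.66)]
9.9 [0.59139664 0.00153601 0.21909505] [ 1.79994228e+02 -1.33583857e-02  1.52499027e+01]
mouth [0.5798 0.0636 0.1089] [[0.1, 0.2], [-0.1, -0.2]]
vice [0.5842 0.064  0.1158] [[0.7, 2.0], [-1.3, -1.6]]
aim [0.5256 0.0722 0.1143] [[-0.4, -1.7], [0.9, 1.4]]
washer [0.5955 0.0448 0.2867] [[78.3, -80.2], [-43.2, 89.9]]
```

View pics/wCD.png

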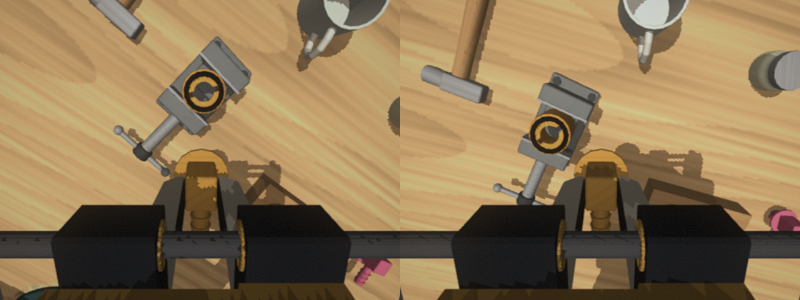

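The views show the elbow held upright, with its flange front at about (280,208) in both. The coupling with its black washer is at (283,129) in C and (207,190) in D, and the screw points to the T-handle at lower left. Next I fit the washer ring and flange more exactly, and crop the mouth.

```bash
python3 - <<'E'
from h import *
import json
crops=[];cs=[];Ps=[]
for n,c in(('wC',(283,129)),('wD',(208,188))):
    im=cv2.imread(f'pics/{n}.png');p=np.array(json.load(open(n+'.json'))['P']);Ps.append(p)
    x,y=c;sub=im[y-50:y+50,x-50:x+50]
    # score a model: rectified from plane z=.105 search center: dark annulus r 17.5-23.5mm
    g=cv2.cvtColor(im,cv2.COLOR_BGR2GRAY).astype(float)
    th=np.linspace(0,2*np.pi,72,endpoint=False)
    best=[]
    x0=onz(p,c,.105)
    for ax in np.arange(-.012,.0121,.0005):
      for ay in np.arange(-.012,.0121,.0005):
        s=0
        for rr,w in((.019,1),(.0205,1),(.022,1),(.0252,-1.5),(.0158,-1.5)):
            q=np.c_[x0[0]+ax+rr*np.cos(th),x0[1]+ay+rr*np.sin(th),np.full(72,.105),np.ones(72)]@p.T
            q=q[:,:2]/q[:,2:]
            v=cv2.remap(g.astype(np.float32),q[:,:1].astype(np.float32),q[:,1:].astype(np.float32),1)
            s+=-w*np.minimum(v,90).mean()
        best.append((s,x0[0]+ax,x0[1]+ay))
    s,X,Y=max(best);print(n,s,X,Y,proj(p,[X,Y,.105]));cs.append(proj(p,[X,Y,.105]))
    # rectified ortho view, north up = +x, left=+y ; 4 px/mm, plane z=.1
    S=400;src=np.array([[X+.04,Y+.04],[X+.04,Y-.04],[X-.04,Y-.04],[X-.04,Y+.04]])
    pts=np.float32([proj(p,[a,b,.1005]) for a,b in src]);H=cv2.getPerspectiveTransform(pts,np.float32([[0,0],[S,0],[S,S],[0,S]]))
    crops.append(cv2.warpPerspective(im,H,(S,S),flags=2))
print(tri(Ps,cs))
cv2.imwrite('pics/rect.png',cv2.convertScaleAbs(np.hstack(crops),alpha=1.6))
E
```

```text
wC 169.0661 0.5810564255596586 0.06252721467122732 [285.04705563 128.1885505 ]
wD 168.88531 0.580932262523384 0.062399746105717 [208.32870418 189.24261413]
(array([0.58100571, 0.06246002, 0.10505442]), [[0.0, 0.1], [-0.1, -0.1]])
```

View pics/rect.png

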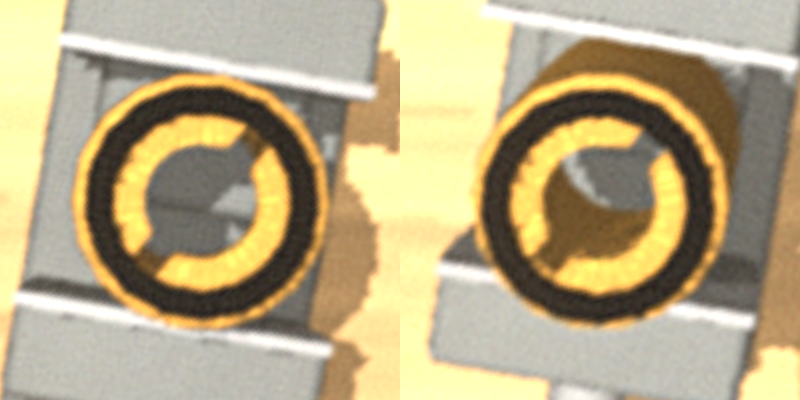

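The rectified view fits the mouth at (0.5810, 0.0625, 0.105). The rib gaps lie at about -40 and 138 deg, and the jaw edges slope 10 deg, so the vice's yaw is about -10. That makes the final arm yaw 170, with the drop near 228, inside the 218 to 258 that the text implies. Next is the elbow's offset in the hand.

```bash
python3 - <<'E'
from h import *
import json
o,r=tool();print(o['eef_pos'],o['tool_rot'])
for n,pos,yaw in(('wC',[.5323,.0332,.2189],35.15),('wD',[.5915,.0015,.2188],15.2)):
    im=cv2.imread(f'pics/{n}.png');p=np.array(json.load(open(n+'.json'))['P'])
    rr=R.from_euler('xyz',[180,0,yaw],degrees=True)
    tp=lambda x,y,z:proj(p,np.array(pos)+rr.apply([x,y,z]))
    print(n,'tcp',tp(0,0,0).round(1),'grip net expects',tp(0,0,-.012).round(1),'origin',tp(0,0,.0089).round(1))
    hsv=cv2.cvtColor(im,cv2.COLOR_BGR2HSV)
    m=((hsv[...,1]>130)&(hsv[...,0]>10)&(hsv[...,0]<28)).astype(np.uint8)
    # best flange offset: compare predicted edge contour with gradient
    g=cv2.GaussianBlur(im,(3,3),0).astype(np.float32)
    th=np.radians(np.arange(-60,61,3));best=[]
    for ox in np.arange(-.006,.0061,.00025):
      for oy in np.arange(-.002,.0021,.0005):
        s=0
        for z in(.0089,.0049):
          a=np.float32([tp(ox+.0210*np.cos(t),oy+.0210*np.sin(t),z) for t in th]);b=np.float32([tp(ox+.0232*np.cos(t),oy+.0232*np.sin(t),z) for t in th])
          d=np.abs(cv2.remap(g,a[:,:1],a[:,1:],1)-cv2.remap(g,b[:,:1],b[:,1:],1)).sum(-1).mean()
          best.append((d,z,round(ox*1e3,2),round(oy*1e3,1)))
    for z in(.0089,.0049):print(sorted([b for b in best if b[1]==z])[-4:])
im=cv2.imread('pics/wC.png')[180:300,210:350];im2=cv2.imread('pics/wD.png')[180:300,210:350]
cv2.imwrite('pics/hand.png',cv2.resize(np.hstack([im,im2]),None,fx=2.8,fy=2.8,interpolation=2))
E
```

```text
[0.59139664 0.00153601 0.21909505] [ 1.79994228e+02 -1.33583857e-02  1.52499027e+01]
wC tcp [279.8 244.9] grip net expects [279.7 253.5] origin [279.8 239.2]
[(np.float32(130.90314), 0.0089, np.float64(-3.0), np.float64(-0.5)), (np.float32(132.02458), 0.0089, np.float64(-2.75), np.float64(0.5)), (np.float32(132.94371), 0.0089, np.float64(-3.0), np.float64(0.0)), (np.float32(134.31134), 0.0089, np.float64(-2.75), np.float64(0.0))]
[(np.float32(125.83915), 0.0049, np.float64(-2.0), np.float64(0.0)), (np.float32(125.860825), 0.0049, np.float64(-1.5), np.float64(0.0)), (np.float32(128.04411), 0.0049, np.float64(-1.5), np.float64(0.5)), (np.float32(128.26566), 0.0049, np.float64(-1.75), np.float64(0.0))]
wD tcp [279.2 245.7] grip net expects [279.1 254.3] origin [279.3 239.9]
[(np.float32(125.09799), 0.0089, np.float64(-4.25), np.float64(1.5)), (np.float32(126.18667), 0.0089, np.float64(-4.25), np.float64(0.5)), (np.float32(128.80478), 0.0089, np.float64(-4.5), np.float64(1.0)), (np.float32(131.84053), 0.0089, np.float64(-4.25), np.float64(1.0))]
[(np.float32(126.198265), 0.0049, np.float64(-3.25), np.float64(0.5)), (np.float32(126.87976), 0.0049, np.float64(-3.5), np.float64(1.0)), (np.float32(130.12057), 0.0049, np.float64(-3.0), np.float64(1.0)), (np.float32(132.7537), 0.0049, np.float64(-3.25), np.float64(1.0))]
```

View pics/hand.png

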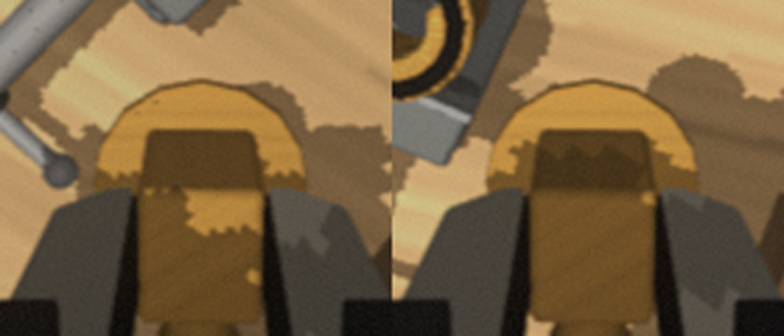

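The flange is held level, centred at column 282 where the calibration puts the TCP at 279.8. So the wrist calibration is about 1 mm off sideways and the pose readings are noisy. I'll measure elbow and mouth in one picture, close together, so that the bias cancels.

```bash
python3 -m crank '[{"dx":-4.6,"dy":-4.5,"dz":0,"wx":0,"wy":0,"wz":-18,"claw":-1},{"dx":-4.6,"dy":-4.5,"dz":2,"wx":0,"wy":0,"wz":-18,"claw":-1},{"dx":-4.6,"dy":-4.5,"dz":5,"wx":0,"wy":0,"wz":-18,"claw":-1},{"dx":-4.6,"dy":-4.5,"dz":6.7,"wx":0,"wy":0,"wz":-18,"claw":-1},{"dx":-4.6,"dy":-4.5,"dz":6.7,"wx":0,"wy":0,"wz":-18,"claw":-1},{"dx":-4.6,"dy":-4.5,"dz":6.7,"wx":0,"wy":0,"wz":-18,"claw":-1},{"dx":-4.6,"dy":-4.5,"dz":6.7,"wx":0,"wy":0,"wz":-18,"claw":-1}]'
python3 - <<'E'
from h import *
ims=[];Es=[];os=[]
for i in range(8):
    ims.append(read_camera('wrist').astype(float));c=get_calibration('wrist');Es.append(np.array(c['extrinsics']))
    o=get_obs();os.append(np.r_[o['eef_pos'],o['tool_rot']]) 
os=np.array(os);print((os*1000).round(1)[:,:3].tolist(),os[:,5].round(2))
for E in Es[:4]:print((-E[:3,:3].T@E[:3,3]*1000).round(1),np.degrees(R.from_matrix(E[:3,:3]).as_rotvec()).round(2))
print(c['fx'],c['fy'],c['cx'],c['cy'])
im=np.mean(ims,0).astype(np.uint8)[:,:,::-1];cv2.imwrite('pics/wE.png',im);np.savez('wE.npz',E=np.mean(Es,0),o=os)
cv2.imwrite('pics/wEc.png',cv2.resize(im[60:330,130:430],None,fx=2.2,fy=2.2,interpolation=2))
E
```

```text
time_s: 10.6
eef_pos: [0.536, 0.0327, 0.1533]
tool_rot: [180.0, -0.1, 33.2]
contact_force: [0.7, 0.1, -1.3]
width: 0.0211
gripper_force: 39.9
[[536.0, 32.7, 153.3], [535.9, 32.7, 153.1], [535.8, 32.7, 152.9], [535.7, 32.8, 152.7], [535.5, 32.8, 152.5], [535.5, 32.8, 152.3], [535.4, 32.8, 152.2], [535.4, 32.8, 152.1]] [33.18 33.19 33.2  33.2  33.2  33.21 33.21 33.21]
[600.2  74.1 342.6] [-145.54   78.73   11.03]
[600.1  74.1 342.4] [-145.54   78.72   11.04]
[600.1  74.1 342.2] [-145.54   78.71   11.06]
[600.   74.1 342. ] [-145.54   78.69   11.07]
361.13305857064194 361.13305857064194 281.0970146981372 207.56856565557857
```

View pics/wEc.png

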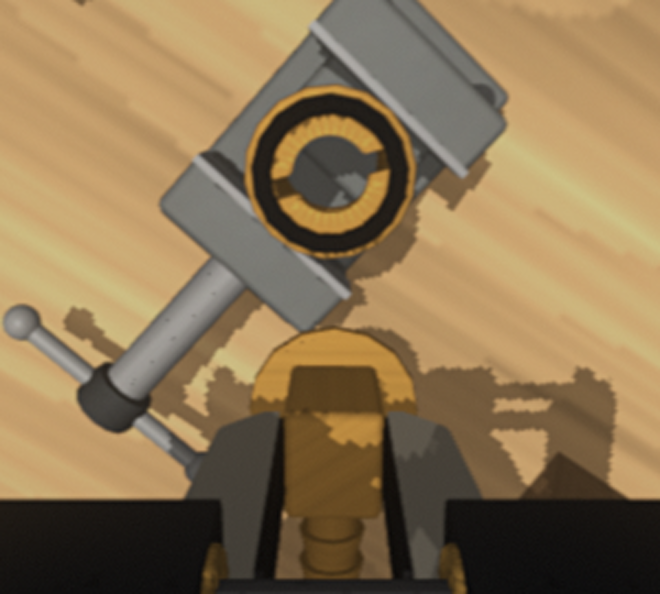

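The view shows the coupling at crop (330,172) with its gaps at (380,160) and (285,187), so they stand about 16 deg counterclockwise of the lugs' line. The flange is centred at column 333 with its front at row 327.

```bash
cat > fit.py <<'E'
from h import *
def fit(im,E,o,zoff):
    c=get_calibration('wrist');p=np.array([[c['fx'],0,c['cx']],[0,c['fy'],c['cy']],[0,0,1]])@E[:3]
    g=cv2.GaussianBlur(im,(3,3),0).astype(np.float32);rr=R.from_euler('xyz',o[3:],degrees=True)
    tp=lambda q:(lambda h:(h[:,:2]/h[:,2:]).astype(np.float32))(np.c_[o[:3]+rr.apply(q),np.ones(len(q))]@p.T)
    sm=lambda q:(lambda a:cv2.remap(g,a[:,:1],a[:,1:],1)[:,0])(tp(q))
    ring=lambda r,z,t,x,y:np.c_[x+r*np.cos(t),y+r*np.sin(t),np.full(len(t),z)]
    zm=o[2]-.105;t=np.radians(np.arange(0,360,4));best=[]
    for x in np.arange(.03,.08,.0004):
      for y in np.arange(-.012,.012,.0004):
        s=sum(-w*np.minimum(sm(ring(r,zm,t,x,y)).mean(1),90).mean() for r,w in((.019,1),(.0205,1),(.022,1),(.0252,-1.5),(.016,-1.5)))
        best.append((s,x,y))
    M=max(best);print('mouth in tool mm',np.round(np.array(M[1:])*1e3,1),M[0], tp(np.array([[M[1],M[2],zm]])))
    t=np.radians(np.r_[-75:-30:3,-30:31:3,33:76:3]);best=[]
    for x in np.arange(-.006,.006,.0003):
      for y in np.arange(-.004,.004,.0003):
        d=np.linalg.norm(sm(ring(.0212,zoff,t,x,y))-sm(ring(.0228,zoff,t,x,y)),axis=1).mean();best.append((d,x,y))
    F=max(best);print('flange in tool mm',np.round(np.array(F[1:])*1e3,1),F[0],'front px',tp(np.array([[F[1]+.022,F[2],zoff]])),'nominal',tp(np.array([[.022,0,zoff]])))
    return np.array(M[1:])-np.array(F[1:])
E
python3 - <<'E'
from fit import *
d=np.load('wE.npz');print('delta',fit(cv2.imread('pics/wE.png'),d['E'],d['o'].mean(0),.0089)*1e3)
E
```

```text
mouth in tool mm [54. -0.] 167.08435 [[279.87524 139.40381]]
flange in tool mm [-3.6 -0.1] 69.798615 front px [[279.56058 209.01704]] nominal [[279.729   202.94812]]
delta [57.6  0.1]
```

```bash
python3 - <<'E'
from h import *
from scipy.optimize import least_squares
d=np.load('wE.npz');c=get_calibration('wrist');K=np.array([[c['fx'],0,c['cx']],[0,c['fy'],c['cy']],[0,0,1]]);p=K@d['E'][:3];o=d['o'].mean(0);rr=R.from_euler('xyz',o[3:],degrees=True)
im=cv2.imread('pics/wE.png');g=cv2.cvtColor(im,6).astype(float)
# row profile in central columns, col profiles
col=g[195:310,270:292].mean(1);dc=np.diff(col);print('row edges',[(195+i+.5,round(v,1)) for i,v in enumerate(dc) if abs(v)>6])
for r in(222,228,232,240):
    q=im[r-1:r+2].astype(float).mean(0).mean(1);dq=np.diff(q);print(r,[(i+.5,round(v)) for i,v in enumerate(dq[225:340],225) if abs(v)>9])
feat=np.array([[.022,0],[.013,-.004],[.013,-.038],[-.013,-.038]]);rows=np.array([208.6,226.4,247.3,294.])
def f(v,full=False):
    X=np.c_[feat[:,0]+v[0],np.zeros(4),feat[:,1]+v[1]];h=np.c_[o[:3]+rr.apply(X),np.ones(4)]@p.T
    return h[:,1]/h[:,2]-rows
for z in(None,.0089):
    s=least_squares(f if z is None else (lambda v:f([v[0],z])),[0,.009] if z is None else [0]);print(z,(s.x*1e3).round(2),s.fun.round(1))
E
```

```text
row edges [(195.5, np.float64(-7.7)), (208.5, np.float64(-16.5)), (209.5, np.float64(10.9)), (210.5, np.float64(30.1)), (211.5, np.float64(14.3)), (224.5, np.float64(-10.5)), (225.5, np.float64(-49.0)), (226.5, np.float64(-27.4)), (246.5, np.float64(14.2)), (247.5, np.float64(19.8)), (248.5, np.float64(10.7)), (259.5, np.float64(-8.3)), (260.5, np.float64(-10.0)), (261.5, np.float64(-7.7)), (304.5, np.float64(-6.7)), (306.5, np.float64(9.6))]
222 [(225.5, 24), (226.5, 24), (227.5, 13), (249.5, -9), (250.5, -21), (251.5, -18), (253.5, 13), (308.5, -12), (309.5, -21), (310.5, -13), (318.5, 20), (319.5, 23), (320.5, 9)]
228 [(225.5, -12), (226.5, -16), (227.5, -18), (228.5, -13), (233.5, 12), (234.5, 20), (235.5, 21), (236.5, 13), (245.5, -11), (246.5, -26), (247.5, -22), (249.5, 12), (261.5, -25), (262.5, -27), (263.5, -9), (299.5, 20), (300.5, 28), (301.5, 15), (312.5, -14), (313.5, -21), (314.5, -10), (319.5, 16), (320.5, 21), (321.5, 13), (323.5, -15), (324.5, -17), (339.5, 9)]
232 [(226.5, -19), (227.5, -20), (235.5, 17), (236.5, 24), (237.5, 11), (244.5, -19), (245.5, -25), (260.5, -23), (261.5, -37), (262.5, -12), (300.5, 16), (301.5, 27), (302.5, 19), (315.5, -18), (316.5, -16)]
240 [(244.5, 16), (246.5, -14), (248.5, 11), (249.5, 10), (258.5, -16), (259.5, -26), (260.5, -22), (302.5, 10), (303.5, 13), (304.5, 16), (305.5, 21), (306.5, 12), (313.5, -10), (317.5, -16), (318.5, -13)]
None [-6.06 17.16] [ 0.5 -0.8  0.3 -0. ]
0.0089 [-2.66] [-1.2 -1.8  0.4  2.3]
```

```bash
python3 -m crank '[{"dx":3,"dy":0,"dz":0,"wx":0,"wy":0,"wz":0,"claw":-1},{"dx":5.7,"dy":0,"dz":0,"wx":0,"wy":0,"wz":0,"claw":-1},{"dx":5.7,"dy":0,"dz":0,"wx":0,"wy":0,"wz":0,"claw":-1},{"dx":5.7,"dy":0,"dz":0.5,"wx":0,"wy":0,"wz":0,"claw":-1},{"dx":5.7,"dy":0,"dz":0.8,"wx":0,"wy":0,"wz":0,"claw":-1},{"dx":5.7,"dy":0,"dz":0.8,"wx":0,"wy":0,"wz":0,"claw":-1},{"dx":5.7,"dy":0,"dz":0.8,"wx":0,"wy":0,"wz":0,"claw":-1},{"dx":5.7,"dy":0,"dz":0.8,"wx":0,"wy":0,"wz":0,"claw":-1}]'
python3 - <<'E'
from h import *
a=save('scene','sF');b=save('top','tF')
o=get_obs();print(o['eef_pos'],o['tool_rot'],o['contact_force'],o['wrist_torque'])
A=cv2.resize(a[100:230,240:400],None,fx=2.5,fy=2.5,interpolation=2);B=cv2.resize(b[155:285,130:290],None,fx=2.5,fy=2.5,interpolation=2)
cv2.imwrite('pics/F.png',np.hstack([A,B])[:,:,::-1])
E
```

```text
time_s: 11.8
eef_pos: [0.5829, 0.0639, 0.1443]
tool_rot: [180.0, -0.0, 33.2]
contact_force: [0.0, -0.3, -0.8]
width: 0.0212
gripper_force: 39.9
[0.58295861 0.06397691 0.14423425] [ 1.79986555e+02 -2.13711877e-02  3.32116782e+01] [-0.06424314 -0.08266974 -1.28508019] [-0.08855879  0.14836952 -0.01801055]
```

View pics/F.png

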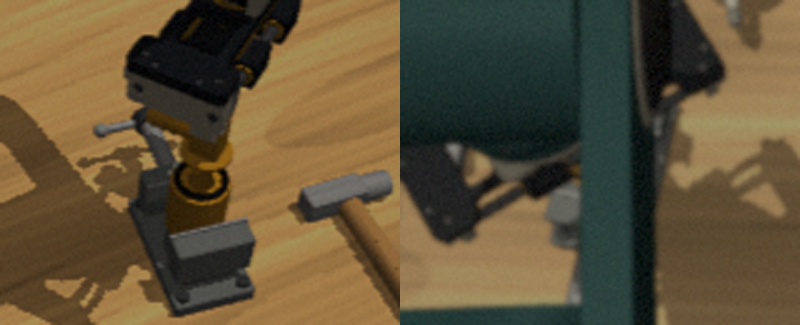

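```bash
python3 -m crank '[{"dx":0,"dy":0,"dz":0.5,"wx":0,"wy":0,"wz":0,"claw":-1},{"dx":0,"dy":0,"dz":0.8,"wx":0,"wy":0,"wz":0,"claw":-1},{"dx":0,"dy":0,"dz":1.1,"wx":0,"wy":0,"wz":0,"claw":-1},{"dx":0,"dy":0,"dz":1.3,"wx":0,"wy":0,"wz":0,"claw":-1},{"dx":0,"dy":0,"dz":1.4,"wx":0,"wy":0,"wz":0,"claw":-1},{"dx":0,"dy":0,"dz":1.4,"wx":0,"wy":0,"wz":0,"claw":-1},{"dx":0,"dy":0,"dz":1.4,"wx":0,"wy":0,"wz":0,"claw":-1},{"dx":0,"dy":0,"dz":1.4,"wx":0,"wy":0,"wz":0,"claw":-1}]'
python3 -m crank '[{"dx":0,"dy":0,"dz":0.1,"wx":0,"wy":0,"wz":0,"claw":-1},{"dx":0,"dy":0,"dz":0.2,"wx":0,"wy":0,"wz":0,"claw":-1},{"dx":0,"dy":0,"dz":0.2,"wx":0,"wy":0,"wz":0,"claw":-1},{"dx":0,"dy":0,"dz":0.2,"wx":0,"wy":0,"wz":0,"claw":-1}]'
python3 -m crank '[{"dx":0,"dy":0,"dz":0.1,"wx":0,"wy":0,"wz":0,"claw":-1},{"dx":0,"dy":0,"dz":0.2,"wx":0,"wy":0,"wz":0,"claw":-1},{"dx":0,"dy":0,"dz":0.2,"wx":0,"wy":0,"wz":0,"claw":-1},{"dx":0,"dy":0,"dz":0.2,"wx":0,"wy":0,"wz":0,"claw":-1}]'
python3 -c "
from h import *
o=get_obs();print(o['eef_pos'],o['contact_force'],o['wrist_torque'])"
```

```text
time_s: 12.7
eef_pos: [0.5831, 0.0641, 0.1301]
tool_rot: [180.0, -0.0, 33.2]
contact_force: [-0.6, -1.1, -1.9]
width: 0.0215
gripper_force: 39.9
time_s: 13.1
eef_pos: [0.583, 0.0641, 0.1279]
tool_rot: [-180.0, 0.0, 33.2]
contact_force: [-0.1, -0.3, -1.4]
width: 0.0208
gripper_force: 39.9
time_s: 13.5
eef_pos: [0.583, 0.0641, 0.1259]
tool_rot: [-180.0, 0.0, 33.2]
contact_force: [-0.5, -0.5, -2.0]
width: 0.0214
gripper_force: 39.9
[0.58297932 0.06409803 0.12592595] [-0.46242255 -0.51141136 -1.96513397] [-0.11314343  0.10487223  0.01517617]
```

```bash
python3 -m crank '[{"dx":0,"dy":0,"dz":0.1,"wx":0,"wy":0,"wz":0,"claw":-1},{"dx":0,"dy":0,"dz":0.2,"wx":0,"wy":0,"wz":0,"claw":-1},{"dx":0,"dy":0,"dz":0.2,"wx":0,"wy":0,"wz":0,"claw":-1},{"dx":0,"dy":0,"dz":0.2,"wx":0,"wy":0,"wz":0,"claw":-1}]'
python3 -m crank '[{"dx":0,"dy":0,"dz":0.1,"wx":0,"wy":0,"wz":0,"claw":-1},{"dx":0,"dy":0,"dz":0.1,"wx":0,"wy":0,"wz":0,"claw":-1},{"dx":0,"dy":0,"dz":0.1,"wx":0,"wy":0,"wz":0,"claw":-1}]'
python3 -c "
from h import *
o=get_obs();print(o['eef_pos'],o['contact_force'],o['wrist_torque'])"
```

```text
time_s: 13.9
eef_pos: [0.583, 0.0641, 0.1239]
tool_rot: [-180.0, 0.0, 33.2]
contact_force: [-0.2, 0.1, -1.1]
width: 0.0216
gripper_force: 39.9
time_s: 14.2
eef_pos: [0.583, 0.0641, 0.123]
tool_rot: [180.0, -0.0, 33.2]
contact_force: [-0.5, -0.3, -1.9]
width: 0.0214
gripper_force: 39.9
[0.58297581 0.0640717  0.1229652 ] [-0.45723063 -0.31499798 -1.93671366] [-0.05563839  0.14686292  0.03822143]
```

```bash
python3 -m crank '[{"dx":0,"dy":0,"dz":0.05,"wx":0,"wy":0,"wz":0,"claw":-1},{"dx":0,"dy":0,"dz":0.05,"wx":0,"wy":0,"wz":0,"claw":-1},{"dx":0,"dy":0,"dz":0.05,"wx":0,"wy":0,"wz":0,"claw":-1}]'
python3 -m crank '[{"dx":0,"dy":0,"dz":0.05,"wx":0,"wy":0,"wz":0,"claw":-1},{"dx":0,"dy":0,"dz":0.05,"wx":0,"wy":0,"wz":0,"claw":-1},{"dx":0,"dy":0,"dz":0.05,"wx":0,"wy":0,"wz":0,"claw":-1}]'
python3 -c "
from h import *
o=get_obs();print(o['eef_pos'],o['contact_force'],o['wrist_torque'])"
```

```text
time_s: 14.5
eef_pos: [0.5831, 0.0641, 0.1228]
tool_rot: [180.0, -0.0, 33.2]
contact_force: [-0.1, 0.0, 4.7]
width: 0.0215
gripper_force: 39.9
time_s: 14.8
eef_pos: [0.5833, 0.0642, 0.1227]
tool_rot: [180.0, -0.1, 33.2]
contact_force: [-0.5, 0.3, 6.3]
width: 0.0213
gripper_force: 39.9
[0.58325893 0.0641588  0.12267271] [-0.45558262  0.30555482  6.29086768] [0.12477629 0.36099509 0.02548406]
```

Contact is at TCP z 0.1228, so the elbow sits 9 mm below the TCP, as computed. I ease the press and turn counterclockwise, keeping the elbow's axis fixed (it lies about 2.4 mm behind the TCP).

```bash
python3 -m crank '[{"dx":0,"dy":-0.01,"dz":-0.02,"wx":0,"wy":0,"wz":-3,"claw":-1},{"dx":0,"dy":-0.02,"dz":-0.02,"wx":0,"wy":0,"wz":-6,"claw":-1},{"dx":0,"dy":-0.03,"dz":-0.02,"wx":0,"wy":0,"wz":-8,"claw":-1},{"dx":0,"dy":-0.03,"dz":-0.02,"wx":0,"wy":0,"wz":-8,"claw":-1},{"dx":0,"dy":-0.03,"dz":-0.02,"wx":0,"wy":0,"wz":-8,"claw":-1}]'
for i in 1; do python3 -m crank '[{"dx":0,"dy":-0.01,"dz":0,"wx":0,"wy":0,"wz":-2,"claw":-1},{"dx":0,"dy":-0.01,"dz":0,"wx":0,"wy":0,"wz":-2,"claw":-1},{"dx":0,"dy":-0.01,"dz":0,"wx":0,"wy":0,"wz":-2,"claw":-1}]'; done
python3 -m crank '[{"dx":0,"dy":-0.01,"dz":0,"wx":0,"wy":0,"wz":-2,"claw":-1},{"dx":0,"dy":-0.01,"dz":0,"wx":0,"wy":0,"wz":-2,"claw":-1},{"dx":0,"dy":-0.01,"dz":0,"wx":0,"wy":0,"wz":-2,"claw":-1}]'
python3 -c "
from h import *
o=get_obs();print(o['eef_pos'],o['contact_force'],o['wrist_torque'])"
```

```text
time_s: 15.3
eef_pos: [0.583, 0.0643, 0.1225]
tool_rot: [180.0, -0.0, 41.2]
contact_force: [0.5, -0.0, 5.4]
width: 0.0215
gripper_force: 39.9
time_s: 15.6
eef_pos: [0.5829, 0.0644, 0.1223]
tool_rot: [180.0, -0.0, 43.1]
contact_force: [1.7, 0.5, 4.7]
width: 0.0213
gripper_force: 39.9
time_s: 15.9
eef_pos: [0.5828, 0.0645, 0.1222]
tool_rot: [180.0, -0.0, 45.1]
contact_force: [1.9, 0.2, 4.7]
width: 0.0214
gripper_force: 39.9
[0.58277571 0.06450548 0.12221059] [1.90003789 0.20536055 4.69261004] [ 0.03611491 -0.32998217 -0.04191485]
```

```bash

python3 -m crank '[{"dx":0,"dy":-0.01,"dz":0,"wx":0,"wy":0,"wz":-2,"claw":-1},{"dx":0,"dy":-0.01,"dz":0,"wx":0,"wy":0,"wz":-2,"claw":-1},{"dx":0,"dy":-0.01,"dz":0,"wx":0,"wy":0,"wz":-2,"claw":-1}]'
python3 -m crank '[{"dx":0,"dy":-0.01,"dz":0,"wx":0,"wy":0,"wz":-2,"claw":-1},{"dx":0,"dy":-0.01,"dz":0,"wx":0,"wy":0,"wz":-2,"claw":-1},{"dx":0,"dy":-0.01,"dz":0,"wx":0,"wy":0,"wz":-2,"claw":-1}]'
python3 -c "
from h import *
o=get_obs();print(o['eef_pos'],o['contact_force'],o['wrist_torque'])"
```

```text
time_s: 16.2
eef_pos: [0.5821, 0.0645, 0.1215]
tool_rot: [-179.9, 0.1, 47.1]
contact_force: [-0.4, -0.9, -1.7]
width: 0.0216
gripper_force: 39.9
time_s: 16.5
eef_pos: [0.5822, 0.0646, 0.1216]
tool_rot: [-180.0, 0.0, 49.1]
contact_force: [-0.3, -0.6, -1.7]
width: 0.021
gripper_force: 39.9
[0.58220536 0.06458263 0.12162725] [-0.2730996  -0.59429458 -1.67034318] [-0.03798122  0.08079254  0.02989959]
```

At yaw 47 to 49 the contact force vanished, so the lugs are over the gaps (arm at about 228 deg). I lower it step by step.

```bash

python3 -m crank '[{"dx":0,"dy":0,"dz":0.05,"wx":0,"wy":0,"wz":0,"claw":-1},{"dx":0,"dy":0,"dz":0.1,"wx":0,"wy":0,"wz":0,"claw":-1},{"dx":0,"dy":0,"dz":0.1,"wx":0,"wy":0,"wz":0,"claw":-1},{"dx":0,"dy":0,"dz":0.1,"wx":0,"wy":0,"wz":0,"claw":-1}]'
python3 -c "
from h import *
o=get_obs();print(o['eef_pos'],o['contact_force'],o['wrist_torque'])"
```

```text
time_s: 16.9
eef_pos: [0.5825, 0.0646, 0.1212]
tool_rot: [-180.0, 0.0, 49.2]
contact_force: [0.1, 0.1, -1.2]
width: 0.0211
gripper_force: 39.9
[0.58251365 0.06460402 0.12115425] [ 0.118478    0.11162215 -1.20125651] [-0.01282655  0.09065389 -0.03563945]
```

```bash

python3 -m crank '[{"dx":0,"dy":0,"dz":0.05,"wx":0,"wy":0,"wz":0,"claw":-1},{"dx":0,"dy":0,"dz":0.1,"wx":0,"wy":0,"wz":0,"claw":-1},{"dx":0,"dy":0,"dz":0.15,"wx":0,"wy":0,"wz":0,"claw":-1},{"dx":0,"dy":0,"dz":0.15,"wx":0,"wy":0,"wz":0,"claw":-1},{"dx":0,"dy":0,"dz":0.15,"wx":0,"wy":0,"wz":0,"claw":-1}]'
python3 -c "
from h import *
o=get_obs();print(o['eef_pos'],o['contact_force'],o['wrist_torque'])"
```

```text
time_s: 17.4
eef_pos: [0.5825, 0.0646, 0.1196]
tool_rot: [-180.0, 0.0, 49.2]
contact_force: [0.2, 0.2, -1.2]
width: 0.0213
gripper_force: 39.9
[0.58253281 0.06460713 0.11964599] [ 0.15893824  0.15465796 -1.17082899] [-0.0230838   0.14764778 -0.05502632]
```

Free descent. I go on to just above the washer.

```bash

python3 -m crank '[{"dx":0,"dy":0,"dz":0.1,"wx":0,"wy":0,"wz":0,"claw":-1},{"dx":0,"dy":0,"dz":0.2,"wx":0,"wy":0,"wz":0,"claw":-1},{"dx":0,"dy":0,"dz":0.2,"wx":0,"wy":0,"wz":0,"claw":-1},{"dx":0,"dy":0,"dz":0.2,"wx":0,"wy":0,"wz":0,"claw":-1}]'
python3 -m crank '[{"dx":0,"dy":0,"dz":0.1,"wx":0,"wy":0,"wz":0,"claw":-1},{"dx":0,"dy":0,"dz":0.2,"wx":0,"wy":0,"wz":0,"claw":-1},{"dx":0,"dy":0,"dz":0.25,"wx":0,"wy":0,"wz":0,"claw":-1},{"dx":0,"dy":0,"dz":0.25,"wx":0,"wy":0,"wz":0,"claw":-1}]'
python3 -m crank '[{"dx":0,"dy":0,"dz":0.05,"wx":0,"wy":0,"wz":0,"claw":-1},{"dx":0,"dy":0,"dz":0.1,"wx":0,"wy":0,"wz":0,"claw":-1},{"dx":0,"dy":0,"dz":0.1,"wx":0,"wy":0,"wz":0,"claw":-1},{"dx":0,"dy":0,"dz":0.1,"wx":0,"wy":0,"wz":0,"claw":-1}]'
python3 -c "
from h import *
o=get_obs();print(o['eef_pos'],o['contact_force'],o['wrist_torque'])"
```

```text
time_s: 17.8
eef_pos: [0.5825, 0.0646, 0.1176]
tool_rot: [-180.0, 0.0, 49.2]
contact_force: [-0.3, 0.2, -1.2]
width: 0.0215
gripper_force: 39.9
time_s: 18.2
eef_pos: [0.5825, 0.0646, 0.115]
tool_rot: [-180.0, 0.0, 49.2]
contact_force: [0.4, -0.3, -1.5]
width: 0.0211
gripper_force: 39.9
time_s: 18.6
eef_pos: [0.5825, 0.0646, 0.1141]
tool_rot: [-180.0, 0.0, 49.2]
contact_force: [0.1, -0.1, -1.0]
width: 0.0217
gripper_force: 39.9
[0.58251246 0.06462381 0.11413244] [ 0.1394119  -0.14996923 -1.01207101] [-0.04406718  0.10368394  0.00121525]
```

```bash

python3 -m crank '[{"dx":0,"dy":0.02,"dz":0.02,"wx":0,"wy":0,"wz":5,"claw":-1},{"dx":0,"dy":0.04,"dz":0.05,"wx":0,"wy":0,"wz":10,"claw":-1},{"dx":0,"dy":0.04,"dz":0.05,"wx":0,"wy":0,"wz":10,"claw":-1},{"dx":0,"dy":0.04,"dz":0.05,"wx":0,"wy":0,"wz":10,"claw":-1}]' 55
python3 -c "
from h import *
o=get_obs();print(o['eef_pos'],o['contact_force'],o['wrist_torque'])"
```

```text
time_s: 19.0
eef_pos: [0.5829, 0.0644, 0.1137]
tool_rot: [180.0, -0.0, 39.4]
contact_force: [0.1, -1.2, -1.2]
width: 0.0213
gripper_force: 54.9
[0.58287347 0.06436861 0.11373273] [ 0.09953934 -1.15953902 -1.24945843] [-0.03967582  0.14798596  0.01492908]
```

```bash

python3 -m crank '[{"dx":0,"dy":0.02,"dz":0.02,"wx":0,"wy":0,"wz":5,"claw":-1},{"dx":0,"dy":0.04,"dz":0.05,"wx":0,"wy":0,"wz":10,"claw":-1},{"dx":0,"dy":0.04,"dz":0.05,"wx":0,"wy":0,"wz":10,"claw":-1},{"dx":0,"dy":0.04,"dz":0.05,"wx":0,"wy":0,"wz":10,"claw":-1}]'
python3 -c "
from h import *
o=get_obs();print(o['eef_pos'],o['contact_force'],o['wrist_torque'])"
```

```text
time_s: 19.4
eef_pos: [0.5831, 0.0641, 0.1133]
tool_rot: [180.0, -0.0, 29.4]
contact_force: [-0.6, 0.2, 0.1]
width: 0.0213
gripper_force: 54.9
[0.58313456 0.06408579 0.11325152] [-0.5524718   0.15000332  0.13941811] [-0.08932469  0.13335604 -0.02530683]
```

```bash

python3 -m crank '[{"dx":0,"dy":0.02,"dz":0.03,"wx":0,"wy":0,"wz":5,"claw":-1},{"dx":0,"dy":0.04,"dz":0.07,"wx":0,"wy":0,"wz":10,"claw":-1},{"dx":0,"dy":0.04,"dz":0.07,"wx":0,"wy":0,"wz":10,"claw":-1},{"dx":0,"dy":0.04,"dz":0.07,"wx":0,"wy":0,"wz":10,"claw":-1}]'
python3 -m crank '[{"dx":0,"dy":0.02,"dz":0.03,"wx":0,"wy":0,"wz":5,"claw":-1},{"dx":0,"dy":0.04,"dz":0.07,"wx":0,"wy":0,"wz":10,"claw":-1},{"dx":0,"dy":0.04,"dz":0.07,"wx":0,"wy":0,"wz":10,"claw":-1},{"dx":0,"dy":0.04,"dz":0.07,"wx":0,"wy":0,"wz":10,"claw":-1}]'
python3 -c "
from h import *
o=get_obs();print(o['eef_pos'],o['contact_force'],o['wrist_torque'])"
```

```text
time_s: 19.8
eef_pos: [0.5834, 0.0637, 0.1127]
tool_rot: [180.0, -0.0, 19.5]
contact_force: [-0.2, 0.2, 1.2]
width: 0.0211
gripper_force: 54.9
time_s: 20.2
eef_pos: [0.5835, 0.0633, 0.112]
tool_rot: [180.0, -0.0, 9.5]
contact_force: [0.4, -1.1, 1.9]
width: 0.0211
gripper_force: 55.0
[0.58350424 0.06334596 0.11195484] [ 0.42076529 -1.12420432  1.86160353] [0.01637491 0.09658243 0.00992336]
```

```bash

python3 -m crank '[{"dx":0,"dy":0.02,"dz":0.02,"wx":0,"wy":0,"wz":5,"claw":-1},{"dx":0,"dy":0.04,"dz":0.04,"wx":0,"wy":0,"wz":10,"claw":-1},{"dx":0,"dy":0.04,"dz":0.04,"wx":0,"wy":0,"wz":10,"claw":-1},{"dx":0,"dy":0.04,"dz":0.04,"wx":0,"wy":0,"wz":10,"claw":-1}]'
python3 -m crank '[{"dx":0,"dy":0.02,"dz":0.01,"wx":0,"wy":0,"wz":5,"claw":-1},{"dx":0,"dy":0.04,"dz":0.03,"wx":0,"wy":0,"wz":11,"claw":-1},{"dx":0,"dy":0.04,"dz":0.03,"wx":0,"wy":0,"wz":11,"claw":-1},{"dx":0,"dy":0.04,"dz":0.03,"wx":0,"wy":0,"wz":11,"claw":-1}]'
python3 -c "
from h import *
o=get_obs();print(o['eef_pos'],o['contact_force'],o['wrist_torque'])"
```

```text
time_s: 20.6
eef_pos: [0.5836, 0.0629, 0.1115]
tool_rot: [-180.0, -0.0, -0.5]
contact_force: [0.4, 0.2, 3.0]
width: 0.0213
gripper_force: 55.0
time_s: 21.0
eef_pos: [0.5835, 0.0625, 0.1112]
tool_rot: [-180.0, -0.0, -11.5]
contact_force: [-0.7, -0.4, 2.7]
width: 0.0212
gripper_force: 55.0
[0.58351659 0.06253982 0.11116078] [-0.68376796 -0.44074603  2.6967325 ] [ 0.02333646  0.17238742 -0.03730953]
```

```bash

python3 -m crank '[{"dx":0,"dy":0,"dz":-0.03,"wx":0,"wy":0,"wz":0,"claw":-1},{"dx":0,"dy":0,"dz":-0.03,"wx":0,"wy":0,"wz":0,"claw":-1},{"dx":0,"dy":0,"dz":-0.03,"wx":0,"wy":0,"wz":0,"claw":-1}]'
python3 -m crank '[{"dx":0,"dy":0,"dz":-0.03,"wx":0,"wy":0,"wz":0,"claw":-1},{"dx":0,"dy":0,"dz":-0.03,"wx":0,"wy":0,"wz":0,"claw":-1},{"dx":0,"dy":0,"dz":-0.03,"wx":0,"wy":0,"wz":0,"claw":-1}]'
python3 -c "
from h import *
o=get_obs();print(o['eef_pos'],o['contact_force'],o['wrist_torque'])
p=P('wrist');im=save('wrist','wG')
for t in('elbow','elbow_grip','elbow_tip','aim','vice'):print(t,[(np.round(d['location'],1).tolist(),round(d['conf'],2)) for d in spot_point(t,'wrist')][:3])"
```

```text
time_s: 21.3
eef_pos: [0.5835, 0.0625, 0.1113]
tool_rot: [-180.0, -0.0, -11.7]
contact_force: [0.2, 0.9, 2.0]
width: 0.0213
gripper_force: 54.9
time_s: 21.6
eef_pos: [0.5834, 0.0625, 0.1115]
tool_rot: [180.0, 0.0, -11.8]
contact_force: [1.2, 1.2, 0.3]
width: 0.0209
gripper_force: 54.9
[0.58342759 0.06253534 0.1114615 ] [1.21759636 1.2154115  0.25848254] [ 0.07559872 -0.13681062 -0.04011073]
elbow [([281.4, 246.7], 0.62)]
elbow_grip [([282.9, 258.1], 0.66)]
elbow_tip [([280.4, 237.6], 0.62)]
aim [([281.7, 199.3], 0.7)]
vice [([280.4, 201.1], 0.98)]
```

```bash

python3 -m crank '[{"dx":0,"dy":0,"dz":0,"wx":0,"wy":0,"wz":0,"claw":0},{"dx":0,"dy":0,"dz":0,"wx":0,"wy":0,"wz":0,"claw":0.3},{"dx":0,"dy":0,"dz":0,"wx":0,"wy":0,"wz":0,"claw":0.3},{"dx":0,"dy":0,"dz":0,"wx":0,"wy":0,"wz":0,"claw":0.3},{"dx":0,"dy":0,"dz":0,"wx":0,"wy":0,"wz":0,"claw":0.3},{"dx":0,"dy":0,"dz":0,"wx":0,"wy":0,"wz":0,"claw":0.3}]'
python3 -m crank '[{"dx":0,"dy":0,"dz":-2,"wx":0,"wy":0,"wz":0,"claw":0.3},{"dx":0,"dy":0,"dz":-6,"wx":0,"wy":0,"wz":0,"claw":0.3},{"dx":0,"dy":0,"dz":-10,"wx":0,"wy":0,"wz":0,"claw":0.3},{"dx":-3,"dy":0,"dz":-12,"wx":0,"wy":0,"wz":0,"claw":0.3},{"dx":-6,"dy":0,"dz":-12,"wx":0,"wy":0,"wz":0,"claw":0.3},{"dx":-6,"dy":0,"dz":-12,"wx":0,"wy":0,"wz":0,"claw":0.3},{"dx":-6,"dy":0,"dz":-12,"wx":0,"wy":0,"wz":0,"claw":0.3},{"dx":-6,"dy":0,"dz":-12,"wx":0,"wy":0,"wz":0,"claw":0.3}]'
python3 look.py wH elbow,elbow_grip,elbow_tip,aim,mouth
python3 -c "
from h import *
im=cv2.imread('pics/wH.png');cv2.imwrite('pics/wHc.png',cv2.resize(im[40:320,130:450],None,fx=2,fy=2,interpolation=2))
import json
J=json.load(open('wH.json'));p=np.array(J['P'])
for t,z in(('elbow',.103),('elbow_grip',.124),('elbow_tip',.119),('aim',.119)):
  for l in J[t]:print(t,onz(p,l[0],z).round(4))
print('aim exp',.581+.053*np.cos(np.radians(170)),.0626+.053*np.sin(np.radians(170)))"
```

```text
time_s: 22.5
eef_pos: [0.5835, 0.0625, 0.1117]
tool_rot: [180.0, -0.0, -11.8]
contact_force: [-0.4, 0.4, 0.3]
width: 0.0596
gripper_force: 0.0
time_s: 23.3
eef_pos: [0.5251, 0.0747, 0.2313]
tool_rot: [180.0, 0.0, -11.8]
contact_force: [0.6, 0.4, -0.8]
width: 0.0606
gripper_force: 0.0
elbow [([279.4, 127.8], 0.92), ([282.3, 192.4], 0.33)]
elbow_grip [([285.2, 128.2], 0.61), ([122.5, 26.5], 0.3)]
elbow_tip [([278.1, 193.0], 0.78)]
aim [([280.8, 192.7], 0.67)]
mouth []
23.6 [0.52494395 0.07467027 0.23132085] [ 1.79988530e+02  3.60939614e-02 -1.17936109e+01]
elbow [0.5809 0.0634 0.103 ]
elbow [0.5244 0.0725 0.103 ]
elbow_grip [0.5809 0.0585 0.124 ]
elbow_grip [0.6785 0.1624 0.124 ]
elbow_tip [0.5284 0.0755 0.119 ]
aim [0.5282 0.0731 0.119 ]
aim exp 0.5288051890903529 0.0718033534163473
```

View pics/wHc.png

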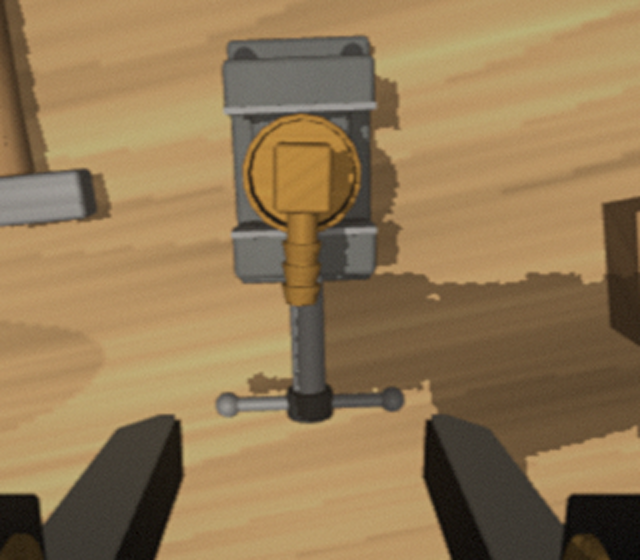

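The elbow sits flush in the coupling at crop (302,175). Its arm points to (300,300), along the screw to the T-handle at (310,400), and the tip is within about 4 mm of the aim point. The hand is clear.

```bash
python3 -c "
from rig import *
print(close_job())"
```

```text
the job is handed in; nothing more can be done
None
```

The elbow is screwed into the coupling and pinching the washer, its arm points along the vice's screw to within about 4 mm of the aim point, and I let go and handed the job in at about 24 s (no verdict came back).

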